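# Shut down the polishing machine and hang its lock-out plate

## Robot

A 6-joint arm with a two-finger parallel gripper is mounted at the origin on the work surface. World frame = base frame: x ahead of the robot, y to its left, z up, the work surface at z = 0. Lengths are in m, angles in rad, forces in N, time in s.
With the tool pointing down it reaches from about 0.3 to 0.75 m from the base axis. Payload 8.5 kg.
Tool frame: the origin (TCP) lies at the very end of the fingers, on their centre line; the grasp point (between the pads) lies 19 mm behind it; x points along the fingers, y is the direction in which the jaws open and shut, and the axes are right-handed (so a half turn about x gives the same grasp; the last joint's range is limited). The gripper opens to 85 mm and grips with 20 to 120 N. Pads are 22 mm wide; open, the fingers measure 114 mm over their backs; the gripper's body (76 mm by 85 mm) begins 54 mm behind the grasp point. The pads swing forward as they close: fully open they stand 13 mm farther back than shut.
Start: joints at [0.934, 0.381, 1.297, -0, 1.464, -0.215], TCP at [0.225, 0.502, 0.231] pointing down, gripper open.
Joint ranges: [-3.11, 3.11], [-0.89, 2.33], [0.22, 2.48], [-1.42, 4.56], [0.17, 2.85], [-2.88, 2.88]. Speed limits (rad/s): [2.39, 2.39, 3.14, 3.14, 3.14, 3.14].

## Interface

Orientations are given as a unit quaternion [x, y, z, w].
In Python, from rig import robot, vision, job gives the robot as it stands.
- The arm moves only by the tool play_rows, never from a script. Its argument "increments" is a list of rows, each an object with "delta_pos": the shift along the world's x, y, z in mm, a list of three; "yaw": the turn about the world's z in degrees. In form: [{"delta_pos": [tx, ty, tz], "yaw": yaw}, ...]. A call has 1 to 20 rows; each row shifts and turns the commanded pose from where the row before left it; what a row does not reach is not made up. A row lasts 1/12 s, in which the tool goes at most 41.7 mm and 7.16 degrees, less where a joint would pass 70% of its speed; a pose out of reach is approached as far as the arm can. A call with a gripper value outside its range is refused whole. "jaw" is the opening, from 0 (shut) to 1 (fully open), set as the call begins (left out, the last holds). The fingers move at their own pace and stop on an object; "force" is the grip in N (left out, the last holds). Time passes only in rows, so rows that do not move let the fingers close. It gives the time, the measured TCP pose, the force and the opening at its end, in the units of the state.
- robot.observe(): the state, without advancing time (a new reading comes with each control period).
- vision.snapshot(name): name is "scene" or "top"; returns the picture (400x640x3 uint8, red, green, blue); there is no depth.
- vision.camera_params(name): a dict with "fx", "fy", "cx", "cy" (pixels), "k1" (the pictures are not rectified: a ray, as slopes to the right and down, at radius r is drawn at 1 + k1 r^2 times it, then the intrinsics apply), "eye" and "orientation" of the camera in the world. Camera axes: x right, y up, looking along -z (the intrinsics and any distortion apply to the point x, -y, -z); pixel columns grow to the right and rows downward; lengths in m; the calibration is good to about 2 mm. A picture is of the moment at which its call begins. camera_params takes no time and is no camera call.
- job.sign_off(): hands the job in, once; it reports no verdict.
The state is a dict: "t": time; "joint_positions": joint angles; "qd": joint speeds; "joint_torque": joint torques, N m; "eef_pos": TCP position; "orientation": TCP orientation; "contact_force": force on the tool from outside, world axes, zero at the start; "moment": the same for the moment, N m; "gripper_width": finger opening in m.
Only numpy, scipy, OpenCV 4.12 (cv2) and the standard library are available. Lean on these libraries where they do the work, as an engineer would, in place of code of your own. Each camera call takes 0.05 s, during which the arm holds its last target. There are 200 camera calls.

## Task

Lock out the knife-polishing machine: lift the amber jar out of the way of the speed knob's orange pointer on the green console and stand it upright on the bench, then push the pointer all the way round anticlockwise (seen from above) to its off stop at the red mark, and only then take the red plate out of the wooden rack and hang it by its eye on the steel peg of the yellow stand. Never tip the jar or press the green start button, do not disturb the blue can and the wooden spool, and leave the two steel blanks standing in their rack slots.

Things in the scene. Friction and masses are not known exactly. Their poses are not given: they have to be found in the camera images.
- console: Green fixed control console, a box 200 x 200 x 60 mm on the bench. Origin at the centre of its underside, z up. On its top: the speed knob in the middle, the green start button and a loose jar. In its frame, with angles counted anticlockwise from above from its x axis, the pointer lies at angle (2.2 rad - joint dial).
- dial (a joint): Speed knob on a vertical axis. 0 = off, its anticlockwise end stop (pointer at the red mark); grows clockwise seen from above, up to 2.4 rad. Stiff (0.2 N m), stays where it is left. Black round hub 76 mm across, top 93 mm above the bench; on it an orange pointer bar 20 mm thick, reaching out to 95 mm from the axis.
- dial_axis (a point): Point on the knob's turning axis, 85 mm above the bench (25 mm above the console's top). Its axes are the console's. The pointer's flanks reach from 68 to 102 mm above the bench, leaving 8 mm of air over the console's top.
- pointer_end (a point): Centre of the pointer's outer end, 95 mm from the knob's axis, 85 mm above the bench; it turns with the knob.
- start (a joint): Green start button on the console: 0 = out, 6 mm = fully pressed. It must not be pressed.
- start_top (a point): Top of the green start button (26 mm across, in a grey housing about 40 mm across), on the console 85 mm from the knob's axis, at angle -1.25 rad in the console's frame.
- oil_jar: Amber jar with a yellow cap, 42 mm across and 78 mm tall, 0.15 kg, standing loose on the console in the pointer's path, about 75 mm from the knob's axis, just short of the off stop. Origin at the centre of its underside, z up. Its top starts 138 mm above the bench, 36 mm above the pointer. On the bench nearer to the robot than 0.4 m lie a hammer and a whetstone.
- rack: Dark wooden rack, fixed: 170 mm (x) x 102 mm (y) x 47 mm tall, with three slots across it at x = -56, 0 and +56 mm, each 11 mm wide, 35 mm deep (slot floor 12 mm above the bench). Origin at the centre of its underside. The red plate and two blanks stand upright in the slots, any of them in any slot.
- plate: Red lock-out plate standing upright in a slot: 64 mm wide (its y), 8 mm thick (its x), 110 mm tall, with a grip tab on top 40 mm wide, 12 mm thick, up to 155 mm; about 0.16 kg. Origin at the centre of its lower edge, z up along the plate. A round through eye, 32 mm across, is 86 mm above the origin. White band across below the eye.
- plate_eye (a point): Centre of the eye of the red plate (86 mm above its lower edge, 69 mm below its top); the eye's axis is the plate's x.
- plate_tab (a point): Point to grip in the plate's tab, 17 mm below its top edge, 52 mm above the eye; grip across the plate's x (12 mm).
- blank_a: Dark forged blade blank, 8 mm thick (x), 62 mm wide, 140 mm tall with a narrow tang at the top, standing in a slot. Origin at the centre of its lower edge. Leave it standing.
- blank_b: Bright steel blade blank, same size as blank_a. Leave it standing.
- stand: Yellow fixed stand: foot 120 x 100 x 14 mm, an upright 20 mm (x) x 40 mm (y) whose top is 142 mm above the bench and whose front face is at x = +20 mm, and a steel peg out of that face. Origin at the centre of the foot's underside; the peg points along the stand's -x.
- peg_mid (a point): Middle of the peg on its axis, 135 mm above the bench, 35 mm in front of the upright. The peg is 10 mm thick, 70 mm long out of the upright, and rises by 10 degrees towards its free end. Axes are the stand's.
- peg_tip (a point): Centre of the 16 mm ball on the free end of the peg, 141 mm above the bench, 35 mm in front of peg_mid.
- oil_can: Blue can, 56 mm across, 120 mm tall, loose on the bench. Origin at the centre of its underside. Leave it alone.
- spool: Wooden spool, 56 mm across, 62 mm tall, loose on the bench. Origin at the centre of its underside. Leave it alone.

How it is judged:
On the way, in this order (a step that is already met when the one before it is completed fails the run):
1. the jar stands upright on the bench (height (world z) of oil_jar below 0.01 m and angle between oil_jar's own z axis and vertical below 0.15 rad and linear speed of oil_jar below 0.05 m/s), for 0.2 s.
2. the speed knob is at its off stop, with the red plate not yet on the peg (value of joint dial below 0.06 rad), for 0.2 s.
3. the red plate is on the peg, the peg through its eye (x of plate_eye in the frame of peg_mid between -0.04 and 0.034 m and y of plate_eye in the frame of peg_mid between -0.014 and 0.014 m and z of plate_eye in the frame of peg_mid between -0.024 and 0.006 m and angle between the x axis of plate and the x axis of stand, either way round below 0.6 rad and angle between plate's own z axis and vertical below 0.4 rad), for 0.2 s.
At the end, for the whole second after the job is handed in: The jar stands upright on the bench; the knob is within 0.06 rad of its off stop; the red plate hangs at rest on the stand's peg, the peg through its eye (eye anywhere along the peg, within 14 mm sideways), tilted under 0.4 rad and within 0.6 rad of square to the peg (all of step 1 and all of step 3 and value of joint dial below 0.06 rad and linear speed of plate below 0.05 m/s and angular speed of plate below 0.5 rad/s and contact force between plate and stand above 0.5 N); the robot touches nothing.
It fails at once if the green start button is pressed (value of joint start above 0.003 m).
It fails at once if the jar is tipped (angle between oil_jar's own z axis and vertical above 0.6 rad).
It fails at once if the oil can or the spool on the bench is disturbed (moved 30 mm or tipped) (distance of any of oil_can, spool from where it was at the start of the episode above 0.03 m or angle between any of oil_can, spool's own z axis and vertical above 0.4 rad).
It fails at once if a blank is lifted out of its slot or tipped over (moved 25 mm, tilted 0.35 rad) (distance of any of blank_a, blank_b from where it was at the start of the episode above 0.025 m or angle between any of blank_a, blank_b's own z axis and vertical above 0.35 rad).
It also fails if it takes over 72 s, if anything falls off the work surface, if the arm or the gripper's body presses on something with over 40 N, if the wrist force passes 120 N, or if a joint passes its speed limit or range.

## Working session

There is one attempt and no reset: what is moved stays moved. The work goes in short steps, Python scripts to look and compute and a tool call to move; the robot and the scene stay as the last step left them, time stands still between calls to the robot, and variables do not carry over. Pictures are saved under pics/ and viewed, and the job is handed in when it is done.

Besides the shell and the picture viewer there is one more tool, called after ">>>" as a command line: name --argument value ..., lists and objects as JSON in quotes. play_rows: Moves the arm, as the interface text tells. Its arguments: {"type":"object","properties":{"increments":{"type":"array"},"jaw":{"type":"number"},"force":{"type":"number"}},"required":["increments"]}

```bash
mkdir -p pics; ls
cat > h.py <<'E'
import numpy as np, cv2
from rig import robot, vision, job
from scipy.spatial.transform import Rotation as R
def snap(cam,name):
    im=vision.snapshot(cam); cv2.imwrite(f'pics/{name}.png',im[:,:,::-1]); return im
def ray(cam,uv):
    p=vision.camera_params(cam); uv=np.atleast_2d(np.float64(uv))
    d=np.c_[(uv[:,0]-p['cx'])/p['fx'],(uv[:,1]-p['cy'])/p['fy']]; s=d.copy()
    for _ in range(20): s=d/(1+p['k1']*(s**2).sum(1,keepdims=True))
    v=np.c_[s[:,0],-s[:,1],-np.ones(len(s))]
    return np.array(p['eye']), R.from_quat(p['orientation']).apply(v)
def onz(cam,uv,z):
    e,v=ray(cam,uv); z=np.broadcast_to(z,len(v)); return e+v*((z-e[2])/v[:,2])[:,None]
def proj(cam,P):
    p=vision.camera_params(cam); c=R.from_quat(p['orientation']).inv().apply(np.atleast_2d(P)-np.array(p['eye']))
    s=np.c_[c[:,0]/-c[:,2],-c[:,1]/-c[:,2]]; s=s*(1+p['k1']*(s**2).sum(1,keepdims=True))
    return s*[p['fx'],p['fy']]+[p['cx'],p['cy']]
E
python3 - <<'E'
from h import *
for c in('scene','top'):
    snap(c,c+'0'); print(c,vision.camera_params(c))
print(robot.observe())
E
```

```text
pics
scene {'fx': 429.69749397403996, 'fy': 429.69749397403996, 'cx': 314.8389000899875, 'cy': 195.7070994730561, 'k1': 0.005888311928250126, 'eye': array([ 1.19234433, -0.28771352,  0.88752348]), 'orientation': array([0.29805236, 0.19779087, 0.49619382, 0.7910975 ])}
top {'fx': 375.12669278000755, 'fy': 375.12669278000755, 'cx': 321.3601272535124, 'cy': 195.8608228941698, 'k1': -0.0823349697233519, 'eye': array([0.45430091, 0.01975505, 1.02748472]), 'orientation': array([ 0.02216691, -0.05173476, -0.69999349,  0.71192785])}
{'t': 0.1, 'joint_positions': array([ 9.33699693e-01,  3.81118125e-01,  1.29815238e+00,  1.67228063e-06,
        1.46362909e+00, -2.15328272e-01]), 'qd': array([ 0.00067123,  0.00054291, -0.00157933, -0.0010761 ,  0.000637  ,
       -0.00028083]), 'joint_torque': array([ 3.94443501e-03, -4.49222875e+01, -2.31657940e+01, -1.08603695e-04,
        3.65739041e-03, -4.60348474e-05]), 'eef_pos': array([0.22500975, 0.50157531, 0.23079016]), 'orientation': array([ 0.14759437,  0.6916331 , -0.14843535,  0.69124996]), 'contact_force': array([-0.03847301, -0.63432777, -0.47791925]), 'moment': array([0.06033595, 0.00850121, 0.05033327]), 'gripper_width': 0.0855212496815996}
```

View pics/scene0.png

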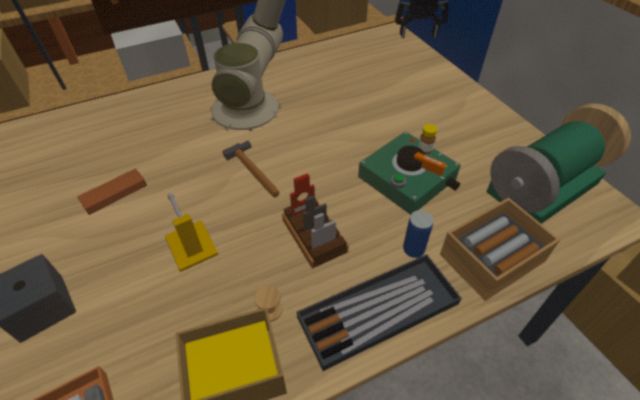

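View pics/top0.png

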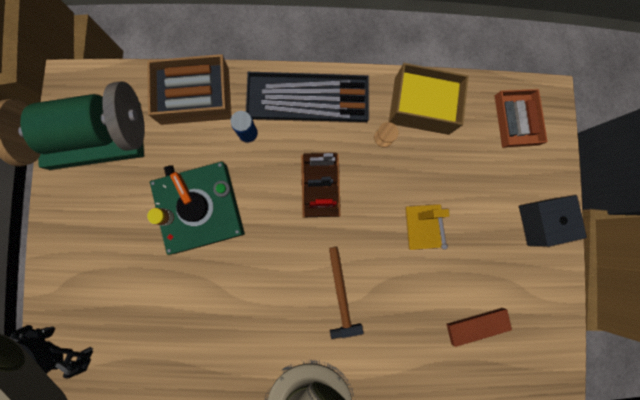

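Run:
```python
from h import *
t=cv2.imread('pics/top0.png'); s=cv2.imread('pics/scene0.png')
a=cv2.resize(t[145:265,135:265],None,fx=4.5,fy=4.5,interpolation=cv2.INTER_CUBIC)[:,:]
b=cv2.resize(t[140:260,290:460],None,fx=4.5,fy=4.5,interpolation=cv2.INTER_CUBIC)
cv2.imwrite('pics/c1.png',a); cv2.imwrite('pics/c2.png',b)
cv2.imwrite('pics/c3.png',cv2.resize(s[110:270,160:480],None,fx=2.5,fy=2.5,interpolation=cv2.INTER_CUBIC))
for p in ((0.5,0.4,0),(0.5,0,0)): print(proj('top',p),proj('scene',p))
```

```text
[[166.59532731 215.67980968]] [[429.47405422 163.22269559]]
[[312.81372452 218.42930623]] [[306.61451498 208.997536  ]]
```

View pics/c1.png

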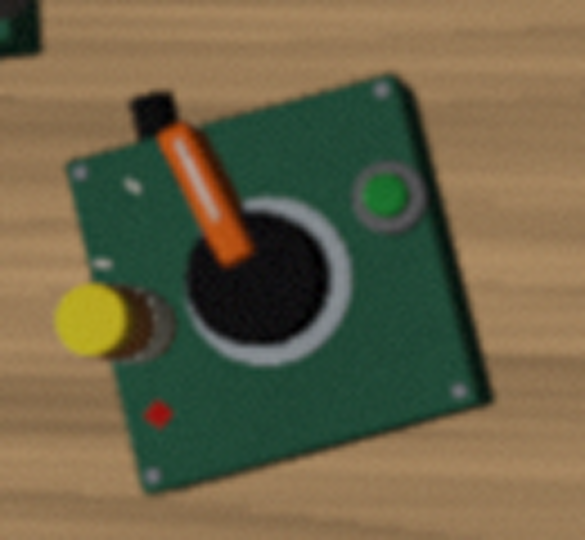

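View pics/c2.png

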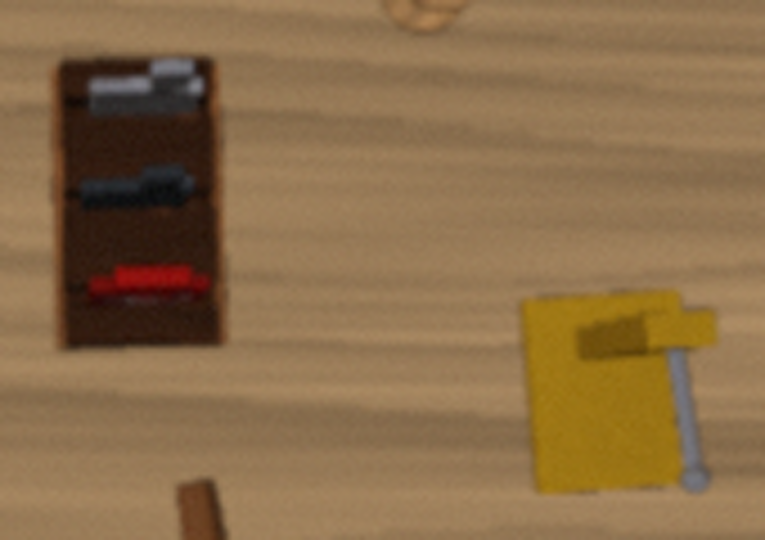

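View pics/c3.png

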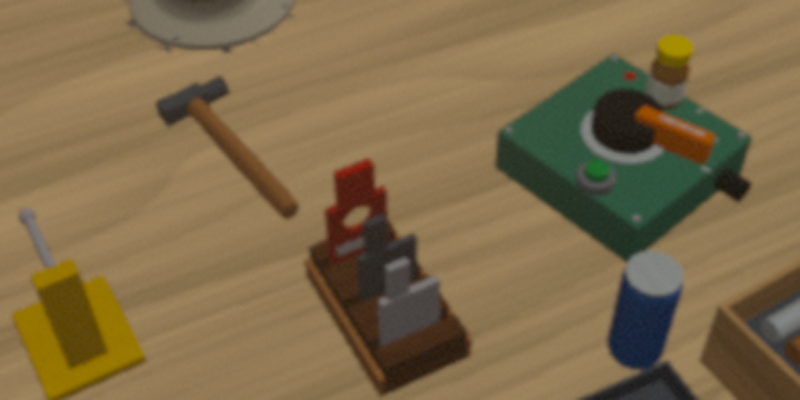

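Run:
```python
from h import *
np.set_printoptions(precision=4,suppress=True)
def c(pts,o,f=4.5): return (np.atleast_2d(pts)+.5)/f-.5+np.array(o)
o1=(135,145);o2=(290,140);o3=(160,110)
def T(n,p,o,z): print(n); r=onz('top',c(p,o),z); print(r[:,:2]); return r
def S(n,p,z): print(n,'scene'); r=onz('scene',c(p,o3,2.5),z); print(r[:,:2]); return r
r=T('screws',[(80,172),(382,90),(460,391),(152,476)],o1,.06); print('mean',r.mean(0), 'ang',np.degrees(np.arctan2(*(r[0]-r[3])[1::-1])),np.degrees(np.arctan2(*(r[1]-r[2])[1::-1])),np.linalg.norm(np.diff(r,axis=0),axis=1))
S('screws',[(507,128),(637,219),(740,136),(612,57)],.06)
T('hub',[(257,277)],o1,.093);S('hub',[(627,112)],.093)
T('ptr ends top',[(172,130),(235,262)],o1,.102);S('ptr end',[(708,143)],.102)
T('cap',[(92,320)],o1,.138);S('cap',[(675,46)],.138)
T('red',[(158,413)],o1,.06);T('start',[(386,194)],o1,.075)
r=T('rack',[(57,62),(213,58),(225,345),(60,347)],o2,.047);print(r.mean(0))
T('tab ends',[(115,276),(192,272)],o2,.167);S('tab',[(336,168),(372,160)],.167)
T('tab2',[(115,276),(192,272)],o2,.16)
T('shoulder ends',[(90,287),(208,284)],o2,.122)
r=T('foot',[(522,300),(682,290),(692,487),(540,492)],o2,.014);print(r.mean(0))
T('tip',[(696,480)],o2,.141);S('tip',[(28,215)],.141)
T('upright',[(646,318),(640,350),(715,345),(716,312)],o2,.142)
T('peg root',[(677,350)],o2,.129)
```

```text
screws
[[0.5819 0.4201]
 [0.633  0.2468]
 [0.4604 0.195 ]
 [0.4088 0.3687]]
mean [0.521  0.3076 0.06  ] ang 16.548617460751966 16.691769100387585 [0.1807 0.1802 0.1812]
screws scene
[[0.4566 0.1933]
 [0.6337 0.2453]
 [0.5816 0.4155]
 [0.4058 0.3648]]
hub
[[0.5208 0.3037]]
hub scene
[[0.5218 0.3023]]
ptr ends top
[[0.6007 0.3526]
 [0.5282 0.3135]]
ptr end scene
[[0.6063 0.3438]]
cap
[[0.4932 0.3766]]
cap scene
[[0.4949 0.3742]]
red
[[0.4445 0.3669]]
start
[[0.5706 0.2383]]
rack
[[ 0.6702  0.0319]
 [ 0.6748 -0.0605]
 [ 0.5047 -0.0692]
 [ 0.5019  0.0267]]
[ 0.5879 -0.0178  0.047 ]
tab ends
[[ 0.5329 -0.0015]
 [ 0.5357 -0.041 ]]
tab scene
[[ 0.5277 -0.0393]
 [ 0.5331 -0.0046]]
tab2
[[ 0.5336 -0.0017]
 [ 0.5364 -0.0415]]
shoulder ends
[[ 0.5308  0.0107]
 [ 0.5336 -0.0529]]
foot
[[ 0.5367 -0.2541]
 [ 0.5446 -0.3549]
 [ 0.424  -0.3594]
 [ 0.4204 -0.2646]]
[ 0.4814 -0.3083  0.014 ]
tip
[[ 0.4315 -0.3141]]
tip scene
[[ 0.4315 -0.315 ]]
upright
[[ 0.5178 -0.2874]
 [ 0.5005 -0.2838]
 [ 0.5038 -0.3254]
 [ 0.5216 -0.3263]]
peg root
[[ 0.5015 -0.309 ]]
```

>>> play_rows --increments '[{"delta_pos": [22.4,-10.5,-2],"yaw": -3.75},{"delta_pos": [22.4,-10.5,-2],"yaw": -3.75},{"delta_pos": [22.4,-10.5,-2],"yaw": -3.75},{"delta_pos": [22.4,-10.5,-2],"yaw": -3.75},{"delta_pos": [22.4,-10.5,-2],"yaw": -3.75},{"delta_pos": [22.4,-10.5,-2],"yaw": -3.75},{"delta_pos": [22.4,-10.5,-2],"yaw": -3.75},{"delta_pos": [22.4,-10.5,-2],"yaw": -3.75},{"delta_pos": [22.4,-10.5,-2],"yaw": -3.75},{"delta_pos": [22.4,-10.5,-2],"yaw": -3.75},{"delta_pos": [22.4,-10.5,-2],"yaw": -3.75},{"delta_pos": [22.4,-10.5,-2],"yaw": -3.75},{"delta_pos": [0,0,0],"yaw": 0},{"delta_pos": [0,0,0],"yaw": 0}]' --jaw 1 --force 40

```text
t: 1.27
eef_pos: [0.4944, 0.3751, 0.2064]
orientation: [0.401, 0.582, -0.402, 0.582]
contact_force: [-0.6, 0.5, 0.8]
gripper_width: 0.0853
```

Run:
```python
from h import *
s=snap('scene','s1')
cv2.imwrite('pics/s1c.png',cv2.resize(s[60:220,320:560,::-1],None,fx=3,fy=3,interpolation=cv2.INTER_CUBIC))
```

```text
(no output)
```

View pics/s1c.png

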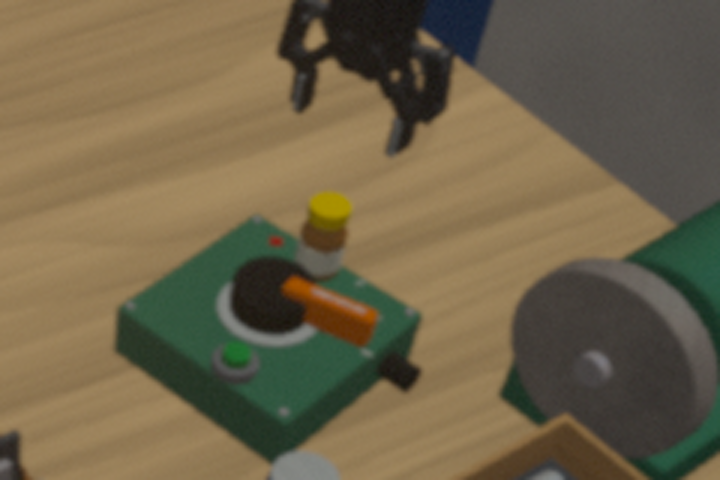

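>>> play_rows --increments '[{"delta_pos": [0,0,-12],"yaw": 0},{"delta_pos": [0,0,-12],"yaw": 0},{"delta_pos": [0,0,-12],"yaw": 0},{"delta_pos": [0,0,-12],"yaw": 0},{"delta_pos": [0,0,-12],"yaw": 0},{"delta_pos": [0,0,-12],"yaw": 0},{"delta_pos": [0,0,-12],"yaw": 0},{"delta_pos": [0,0,-12],"yaw": 0},{"delta_pos": [0,0,-12],"yaw": 0},{"delta_pos": [0,0,-10],"yaw": 0},{"delta_pos": [0,0,0],"yaw": 0},{"delta_pos": [0,0,0],"yaw": 0}]'

```text
t: 2.32
eef_pos: [0.4934, 0.3762, 0.0894]
orientation: [0.401, 0.583, -0.401, 0.582]
contact_force: [-0.0, 0.6, 1.1]
gripper_width: 0.0853
```

>>> play_rows --increments '[{"delta_pos": [0,0,0],"yaw": 0},{"delta_pos": [0,0,0],"yaw": 0},{"delta_pos": [0,0,0],"yaw": 0},{"delta_pos": [0,0,0],"yaw": 0},{"delta_pos": [0,0,0],"yaw": 0},{"delta_pos": [0,0,0],"yaw": 0},{"delta_pos": [0,0,0],"yaw": 0},{"delta_pos": [0,0,0],"yaw": 0},{"delta_pos": [0,0,0],"yaw": 0},{"delta_pos": [0,0,0],"yaw": 0}]' --jaw 0.35 --force 40

```text
t: 3.15
eef_pos: [0.4941, 0.3759, 0.0902]
orientation: [0.402, 0.582, -0.401, 0.582]
contact_force: [-1.2, -0.4, 5.4]
gripper_width: 0.0407
```

>>> play_rows --increments '[{"delta_pos": [0,0,5],"yaw": 0},{"delta_pos": [0,0,13],"yaw": 0},{"delta_pos": [0,0,13],"yaw": 0},{"delta_pos": [0,0,13],"yaw": 0},{"delta_pos": [0,0,13],"yaw": 0},{"delta_pos": [0,0,13],"yaw": 0},{"delta_pos": [-2,-10,0],"yaw": 0},{"delta_pos": [-4,-20,0],"yaw": 0},{"delta_pos": [-6,-30,0],"yaw": 0},{"delta_pos": [-6,-30,0],"yaw": 0},{"delta_pos": [-6,-30,0],"yaw": 0},{"delta_pos": [-6,-30,0],"yaw": 0},{"delta_pos": [-6,-30,0],"yaw": 0},{"delta_pos": [-6,-30,0],"yaw": 0},{"delta_pos": [-6,-30,0],"yaw": 0},{"delta_pos": [-4,-20,0],"yaw": 0},{"delta_pos": [-2,-16,0],"yaw": 0},{"delta_pos": [0,0,0],"yaw": 0},{"delta_pos": [0,0,0],"yaw": 0}]'

```text
t: 4.73
eef_pos: [0.4394, 0.0992, 0.159]
orientation: [0.402, 0.582, -0.402, 0.582]
contact_force: [0.3, 0.0, -1.7]
gripper_width: 0.0404
```

Run:
```python
from h import *
s=snap('scene','s2'); t=snap('top','t2')
a=cv2.resize(s[60:240,240:480,::-1],None,fx=2.5,fy=2.5,interpolation=cv2.INTER_CUBIC)
cv2.imwrite('pics/s2c.png',a)
```

```text
(no output)
```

View pics/s2c.png

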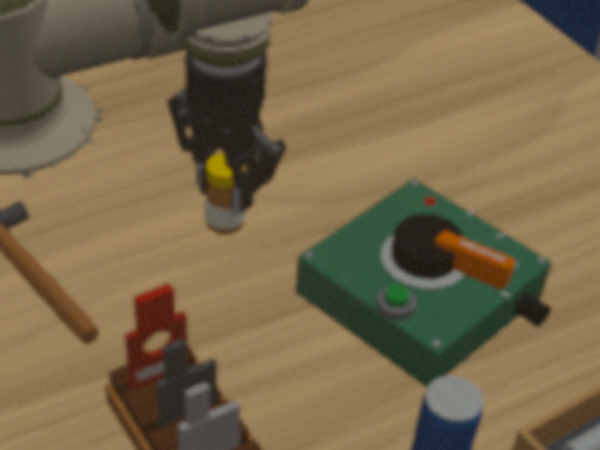

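>>> play_rows --increments '[{"delta_pos": [0,0,-10],"yaw": 0},{"delta_pos": [0,0,-20],"yaw": 0},{"delta_pos": [0,0,-20],"yaw": 0},{"delta_pos": [0,0,-20],"yaw": 0},{"delta_pos": [0,0,-20],"yaw": 0},{"delta_pos": [0,0,-12],"yaw": 0},{"delta_pos": [0,0,-8],"yaw": 0},{"delta_pos": [0,0,-5],"yaw": 0},{"delta_pos": [0,0,-4],"yaw": 0},{"delta_pos": [0,0,-4],"yaw": 0},{"delta_pos": [0,0,-3],"yaw": 0},{"delta_pos": [0,0,-2],"yaw": 0},{"delta_pos": [0,0,0],"yaw": 0},{"delta_pos": [0,0,0],"yaw": 0}]'

```text
t: 6.0
eef_pos: [0.4401, 0.0998, 0.0315]
orientation: [0.401, 0.582, -0.401, 0.582]
contact_force: [-0.9, -0.2, -2.0]
gripper_width: 0.0405
```

>>> play_rows --increments '[{"delta_pos": [0,0,-1],"yaw": 0},{"delta_pos": [0,0,-1],"yaw": 0},{"delta_pos": [0,0,0],"yaw": 0},{"delta_pos": [0,0,0],"yaw": 0}]'

```text
t: 6.33
eef_pos: [0.4402, 0.0997, 0.0302]
orientation: [0.402, 0.582, -0.401, 0.583]
contact_force: [-1.9, -0.4, 9.9]
gripper_width: 0.0399
```

Landed. Release and rise.

>>> play_rows --increments '[{"delta_pos": [0,0,0],"yaw": 0},{"delta_pos": [0,0,0],"yaw": 0},{"delta_pos": [0,0,0],"yaw": 0},{"delta_pos": [0,0,0],"yaw": 0},{"delta_pos": [0,0,0],"yaw": 0},{"delta_pos": [0,0,0],"yaw": 0},{"delta_pos": [0,0,0],"yaw": 0},{"delta_pos": [0,0,0],"yaw": 0}]' --jaw 1

```text
t: 7.0
eef_pos: [0.44, 0.0998, 0.0293]
orientation: [0.401, 0.582, -0.401, 0.582]
contact_force: [-0.1, -0.3, 1.1]
gripper_width: 0.0855
```

>>> play_rows --increments '[{"delta_pos": [0,0,6],"yaw": 0},{"delta_pos": [0,0,14],"yaw": 0},{"delta_pos": [0,0,20],"yaw": 0},{"delta_pos": [0,0,20],"yaw": 0},{"delta_pos": [0,0,20],"yaw": 0},{"delta_pos": [0,0,20],"yaw": 0},{"delta_pos": [0,0,20],"yaw": 0},{"delta_pos": [0,0,10],"yaw": 0},{"delta_pos": [0,0,0],"yaw": 0},{"delta_pos": [0,0,0],"yaw": 0}]'

```text
t: 7.83
eef_pos: [0.4398, 0.0998, 0.1595]
orientation: [0.401, 0.582, -0.401, 0.582]
contact_force: [-0.5, -0.1, 0.4]
gripper_width: 0.0852
```

Run:
```python
from h import *
s=snap('scene','s3')
a=cv2.resize(s[60:240,240:480,::-1],None,fx=2.5,fy=2.5,interpolation=cv2.INTER_CUBIC)
cv2.imwrite('pics/s3c.png',a)
```

```text
(no output)
```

View pics/s3c.png

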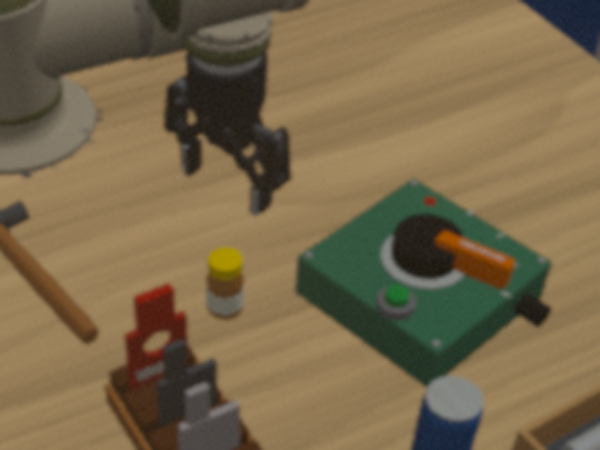

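>>> play_rows --increments '[{"delta_pos": [14,17.3,0],"yaw": -6.9},{"delta_pos": [14,17.3,0],"yaw": -6.9},{"delta_pos": [14,17.3,0],"yaw": -6.9},{"delta_pos": [14,17.3,0],"yaw": -6.9},{"delta_pos": [14,17.3,0],"yaw": -6.9},{"delta_pos": [14,17.3,0],"yaw": -6.9},{"delta_pos": [14,17.3,0],"yaw": -6.9},{"delta_pos": [14,17.3,0],"yaw": -6.9},{"delta_pos": [14,17.3,0],"yaw": -6.9},{"delta_pos": [14,17.3,0],"yaw": -6.9},{"delta_pos": [14,17.3,0],"yaw": -6.9},{"delta_pos": [14,17.3,0],"yaw": -6.9},{"delta_pos": [0,0,0],"yaw": 0},{"delta_pos": [0,0,0],"yaw": 0}]' --jaw 0

```text
t: 9.05
eef_pos: [0.6076, 0.3077, 0.1572]
orientation: [-0.685, -0.172, 0.687, -0.172]
contact_force: [0.0, -0.3, -0.7]
gripper_width: 0.0001
```

Run:
```python
from h import *
s=snap('scene','s4'); t=snap('top','t4')
a=cv2.resize(s[90:230,330:500,::-1],None,fx=2.5,fy=2.5,interpolation=cv2.INTER_CUBIC)
b=cv2.resize(t[130:270,130:300,::-1],None,fx=2.5,fy=2.5,interpolation=cv2.INTER_CUBIC)
cv2.imwrite('pics/s4c.png',np.vstack([a,b])[:,:])
print(robot.observe()['joint_positions'])
```

```text
[ 2.94292862e-01  6.65675608e-01  1.00277091e+00 -1.60342296e-04
  1.47525973e+00  1.37414298e+00]
```

View pics/s4c.png

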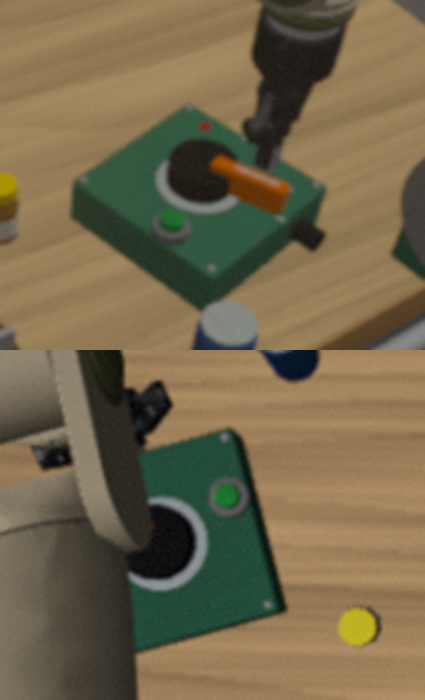

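Run:
```python
from h import *
o=robot.observe(); print(o['eef_pos'],R.from_quat(o['orientation']).as_matrix()[:, :2].T)
for c in('scene','top'): print(c,proj(c,[o['eef_pos'],[.601,.352,.102],[.494,.3755,.138]]))
s=snap('scene','s5')
cv2.imwrite('pics/s5c.png',cv2.resize(s[60:230,340:540,::-1],None,fx=3.5,fy=3.5,interpolation=cv2.INTER_CUBIC))
```

```text
[0.60736423 0.30682404 0.158319  ] [[-1.97642244e-03 -7.65823154e-04 -9.99997754e-01]
 [ 4.71473928e-01 -8.81879963e-01 -2.56468131e-04]]
scene [[435.52090992 155.47358154]
 [444.23050765 164.64589306]
 [429.90767948 127.77326696]]
top [[184.01196979 167.12346853]
 [173.0785736  173.3862314 ]
 [155.54575809 215.38835231]]
```

View pics/s5c.png

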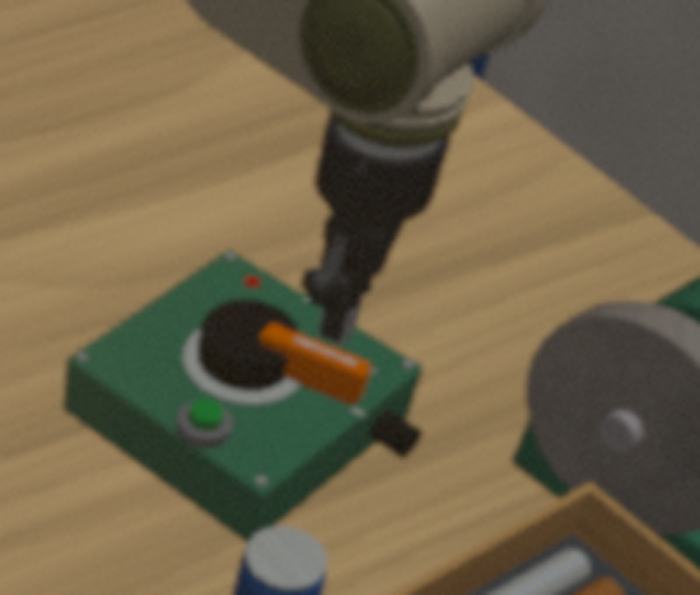

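>>> play_rows --increments '[{"delta_pos": [0,0,-10],"yaw": 0},{"delta_pos": [0,0,-10],"yaw": 0},{"delta_pos": [0,0,-10],"yaw": 0},{"delta_pos": [0,0,-10],"yaw": 0},{"delta_pos": [0,0,-10],"yaw": 0},{"delta_pos": [0,0,-10],"yaw": 0},{"delta_pos": [0,0,-10],"yaw": 0},{"delta_pos": [0,0,-9],"yaw": 0},{"delta_pos": [0,0,0],"yaw": 0},{"delta_pos": [0,0,0],"yaw": 0}]'

```text
t: 10.03
eef_pos: [0.6078, 0.3074, 0.0798]
orientation: [-0.686, -0.171, 0.686, -0.171]
contact_force: [-0.2, 0.6, -0.2]
gripper_width: -0.0003
```

Run:
```python
from h import *
np.set_printoptions(precision=1,suppress=True)
# tool offset from axis in pointer frame (78,-38) now at pointer 28.3deg; sweep by 5 deg/row
A=np.array([521,305]); p=robot.observe()['eef_pos'][:2]*1000; v=p-A
print(p,np.hypot(*v),np.degrees(np.arctan2(v[1],v[0])))
for step,n in((5.5,20),(2,10)):
    out=[]
    for k in range(n):
        a=np.radians(step); w=np.array([[np.cos(a),-np.sin(a)],[np.sin(a),np.cos(a)]])@v; out.append((w-v)); v=w
    print(np.array(out).tolist() if 0 else np.array2string(np.array(out),separator=','), 'end ang',np.degrees(np.arctan2(v[1],v[0])))
s=snap('scene','s6')
cv2.imwrite('pics/s6c.png',cv2.resize(s[90:230,360:500,::-1],None,fx=3.5,fy=3.5,interpolation=cv2.INTER_CUBIC))
```

```text
[607.8 307.4] 86.88138396933971 1.5500186868272123
[[-0.6, 8.3],
 [-1.4, 8.2],
 [-2.2, 8. ],
 [-3. , 7.8],
 [-3.7, 7.5],
 [-4.4, 7.1],
 [-5.1, 6.6],
 [-5.7, 6.1],
 [-6.2, 5.5],
 [-6.7, 4.9],
 [-7.2, 4.3],
 [-7.5, 3.5],
 [-7.8, 2.8],
 [-8.1, 2. ],
 [-8.2, 1.3],
 [-8.3, 0.5],
 [-8.3,-0.3],
 [-8.3,-1.1],
 [-8.1,-1.9],
 [-7.9,-2.7]] end ang 111.55001868682722
[[-2.8,-1.2],
 [-2.8,-1.3],
 [-2.7,-1.4],
 [-2.7,-1.4],
 [-2.6,-1.5],
 [-2.6,-1.6],
 [-2.5,-1.7],
 [-2.4,-1.8],
 [-2.4,-1.9],
 [-2.3,-2. ]] end ang 131.55001868682723
```

View pics/s6c.png

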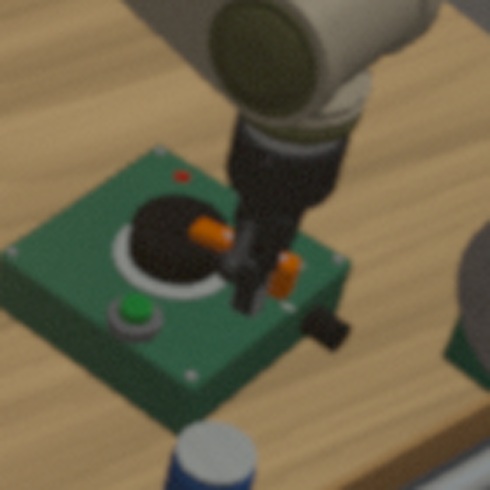

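>>> play_rows --increments '[{"delta_pos": [-0.6,8.3,0],"yaw": 0},{"delta_pos": [-1.4,8.2,0],"yaw": 0},{"delta_pos": [-2.2,8.0,0],"yaw": 5.5},{"delta_pos": [-3.0,7.8,0],"yaw": 5.5},{"delta_pos": [-3.7,7.5,0],"yaw": 5.5},{"delta_pos": [-4.4,7.1,0],"yaw": 5.5},{"delta_pos": [-5.1,6.6,0],"yaw": 5.5},{"delta_pos": [-5.7,6.1,0],"yaw": 5.5},{"delta_pos": [-6.2,5.5,0],"yaw": 5.5},{"delta_pos": [-6.7,4.9,0],"yaw": 5.5},{"delta_pos": [-7.2,4.3,0],"yaw": 5.5},{"delta_pos": [-7.5,3.5,0],"yaw": 5.5},{"delta_pos": [0,0,0],"yaw": 0}]'

```text
t: 11.17
eef_pos: [0.5534, 0.387, 0.0811]
orientation: [0.529, 0.47, -0.528, 0.47]
contact_force: [0.2, 0.3, 0.3]
gripper_width: -0.0
```

Run:
```python
from h import *
s=snap('scene','s7')
cv2.imwrite('pics/s7c.png',cv2.resize(s[90:230,360:500,::-1],None,fx=3.5,fy=3.5,interpolation=cv2.INTER_CUBIC))
```

```text
(no output)
```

View pics/s7c.png

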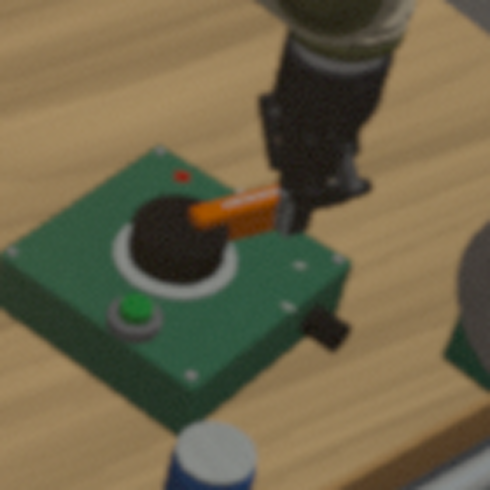

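>>> play_rows --increments '[{"delta_pos": [-7.8,2.8,0],"yaw": 5.5},{"delta_pos": [-8.1,2.0,0],"yaw": 5.5},{"delta_pos": [-8.2,1.2,0],"yaw": 5.5},{"delta_pos": [-8.3,0.4,0],"yaw": 5.5},{"delta_pos": [-8.3,-0.4,0],"yaw": 5.5},{"delta_pos": [-8.3,-1.2,0],"yaw": 5.5},{"delta_pos": [-8.1,-2.0,0],"yaw": 5.5},{"delta_pos": [-7.9,-2.8,0],"yaw": 5.5},{"delta_pos": [-2.8,-1.2,0],"yaw": 2},{"delta_pos": [-2.8,-1.3,0],"yaw": 2},{"delta_pos": [-2.7,-1.4,0],"yaw": 2},{"delta_pos": [-2.7,-1.4,0],"yaw": 2},{"delta_pos": [-2.6,-1.5,0],"yaw": 2}]'

```text
t: 12.3
eef_pos: [0.4761, 0.3792, 0.0808]
orientation: [0.26, 0.658, -0.259, 0.658]
contact_force: [0.1, 3.2, -0.7]
gripper_width: 0.0002
```

Run:
```python
from h import *
s=snap('scene','s8')
cv2.imwrite('pics/s8c.png',cv2.resize(s[90:230,360:500,::-1],None,fx=3.5,fy=3.5,interpolation=cv2.INTER_CUBIC))
o=robot.observe();print(o['contact_force'],o['moment'])
```

```text
[0.33319555 2.52236185 0.68010885] [ 0.39874484 -0.06532241  0.0253863 ]
```

View pics/s8c.png

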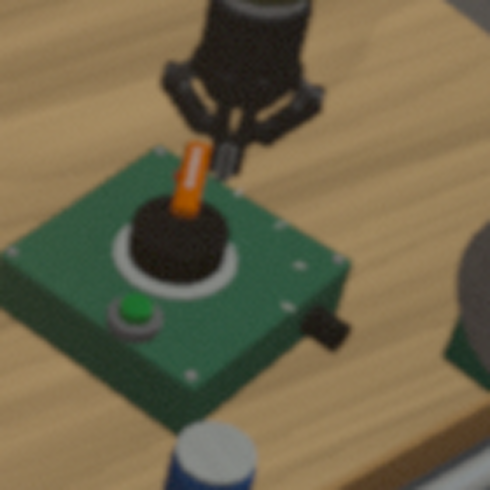

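>>> play_rows --increments '[{"delta_pos": [-1.9,-1.2,0],"yaw": 1},{"delta_pos": [-1.9,-1.3,0],"yaw": 1},{"delta_pos": [-1.9,-1.3,0],"yaw": 1},{"delta_pos": [-1.8,-1.3,0],"yaw": 1},{"delta_pos": [0,0,0],"yaw": 0}]'

```text
t: 12.77
eef_pos: [0.4701, 0.3748, 0.081]
orientation: [0.238, 0.665, -0.234, 0.668]
contact_force: [8.1, 11.8, -3.4]
gripper_width: -0.0002
```

>>> play_rows --increments '[{"delta_pos": [-1,-0.7,0],"yaw": 0},{"delta_pos": [0,0,0],"yaw": 0},{"delta_pos": [8,6,0],"yaw": 0},{"delta_pos": [8,6,0],"yaw": 0},{"delta_pos": [0,0,20],"yaw": 0},{"delta_pos": [0,0,30],"yaw": 0},{"delta_pos": [0,0,30],"yaw": 0},{"delta_pos": [0,0,30],"yaw": 0},{"delta_pos": [0,0,25],"yaw": 0},{"delta_pos": [0,0,0],"yaw": 0}]'

```text
t: 13.6
eef_pos: [0.4844, 0.3848, 0.2207]
orientation: [0.238, 0.664, -0.234, 0.669]
contact_force: [-0.2, 1.1, 0.3]
gripper_width: 0.0001
```

Run:
```python
from h import *
s=snap('scene','s9'); 
cv2.imwrite('pics/s9c.png',cv2.resize(s[90:230,360:500,::-1],None,fx=4,fy=4,interpolation=cv2.INTER_CUBIC))
```

```text
(no output)
```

View pics/s9c.png

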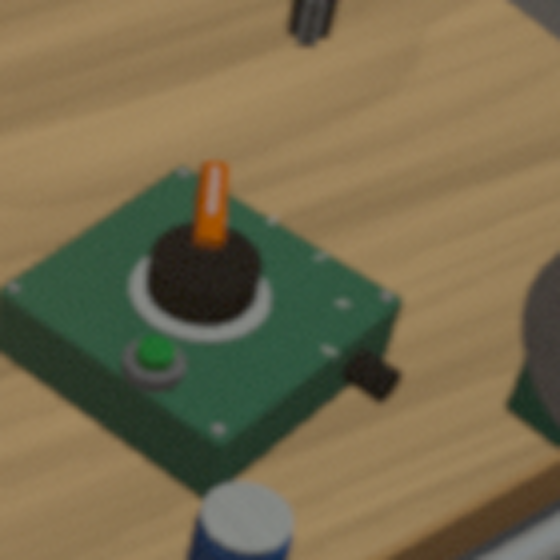

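>>> play_rows --increments '[{"delta_pos": [2,-15,0],"yaw": -2},{"delta_pos": [4,-33,0],"yaw": -4},{"delta_pos": [4,-33,0],"yaw": -4},{"delta_pos": [4,-33,0],"yaw": -4},{"delta_pos": [4,-33,0],"yaw": -4},{"delta_pos": [4,-33,0],"yaw": -4},{"delta_pos": [4,-33,0],"yaw": -4},{"delta_pos": [4,-33,0],"yaw": -4},{"delta_pos": [4,-33,0],"yaw": -4},{"delta_pos": [4,-33,0],"yaw": -4},{"delta_pos": [4,-33,0],"yaw": -4},{"delta_pos": [3,-33,0],"yaw": -4},{"delta_pos": [2,-27,0],"yaw": -2.5},{"delta_pos": [0,0,0],"yaw": 0},{"delta_pos": [0,0,0],"yaw": 0}]' --jaw 0.45

```text
t: 14.9
eef_pos: [0.5291, -0.0221, 0.2138]
orientation: [0.489, 0.511, -0.491, 0.509]
contact_force: [-1.4, 1.1, -0.1]
gripper_width: 0.0384
```

Run:
```python
from h import *
s=snap('scene','s10');t=snap('top','t10')
cv2.imwrite('pics/s10c.png',np.vstack([cv2.resize(s[130:280,250:430,::-1],None,fx=3,fy=2,interpolation=cv2.INTER_CUBIC),cv2.resize(t[150:250,130:310,::-1],None,fx=3,fy=3,interpolation=cv2.INTER_CUBIC)]))
o=robot.observe(); print(o['eef_pos'],R.from_quat(o['orientation']).as_matrix()[:,1])
hs=cv2.cvtColor(t,cv2.COLOR_RGB2HSV); m=cv2.inRange(hs,(4,150,120),(16,255,255)); m[:,:130]=0;m[:150]=0;m[260:]=0;m[:,250:]=0
c=max(cv2.findContours(m,0,1)[0],key=cv2.contourArea); p=onz('top',c[:,0],.102); d=p.max(0)-p.min(0)
w=cv2.fitLine(np.float32(p[:,:2]),2,0,.001,.001).ravel(); print(cv2.contourArea(c),p[:,:2].mean(0),d,w,np.degrees(np.arctan2(w[1],w[0])))
```

```text
[ 0.52932806 -0.02027424  0.21436143] [ 0.99903866  0.04377856 -0.00227845]
214.5 [0.47861374 0.33955989] [0.07198867 0.05945126 0.        ] [ 0.79850584 -0.601987    0.47861373  0.33955988] -37.01234
```

View pics/s10c.png

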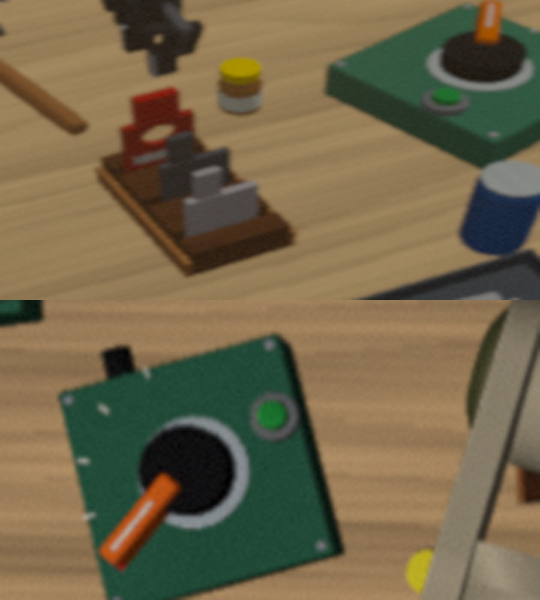

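>>> play_rows --increments '[{"delta_pos": [1,0,-10],"yaw": 0},{"delta_pos": [1,0,-12],"yaw": 0},{"delta_pos": [1,0,-12],"yaw": 0},{"delta_pos": [0,0,-12],"yaw": 0},{"delta_pos": [0,0,-12],"yaw": 0},{"delta_pos": [0,0,-12],"yaw": 0},{"delta_pos": [0,0,-12],"yaw": 0},{"delta_pos": [0,0,0],"yaw": 0},{"delta_pos": [0,0,0],"yaw": 0}]'

```text
t: 15.75
eef_pos: [0.5327, -0.0196, 0.1326]
orientation: [0.488, 0.512, -0.489, 0.511]
contact_force: [0.1, 0.4, 0.6]
gripper_width: 0.0386
```

Run:
```python
from h import *
s=snap('scene','s11')
cv2.imwrite('pics/s11c.png',cv2.resize(s[140:280,260:370,::-1],None,fx=4.2,fy=4.2,interpolation=cv2.INTER_CUBIC))
```

View pics/s11c.png

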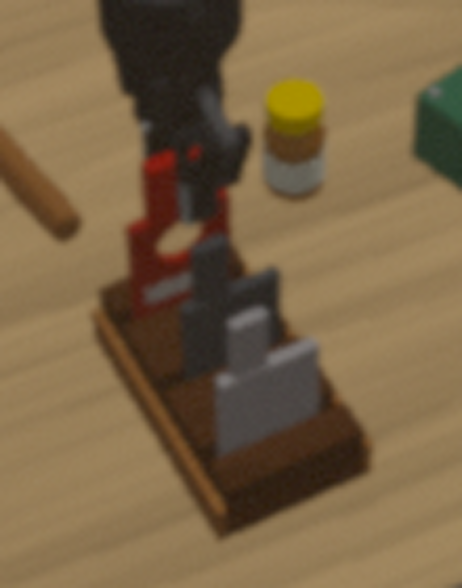

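>>> play_rows --increments '[{"delta_pos": [0,0,0],"yaw": 0},{"delta_pos": [0,0,0],"yaw": 0},{"delta_pos": [0,0,0],"yaw": 0},{"delta_pos": [0,0,0],"yaw": 0},{"delta_pos": [0,0,0],"yaw": 0},{"delta_pos": [0,0,0],"yaw": 0},{"delta_pos": [0,0,0],"yaw": 0},{"delta_pos": [0,0,0],"yaw": 0}]' --jaw 0 --force 60

```text
t: 16.47
eef_pos: [0.5335, -0.0205, 0.134]
orientation: [0.489, 0.51, -0.489, 0.511]
contact_force: [-0.2, 0.5, 5.2]
gripper_width: 0.0112
```

>>> play_rows --increments '[{"delta_pos": [0,0,5],"yaw": 0},{"delta_pos": [0,0,10],"yaw": 0},{"delta_pos": [0,0,10],"yaw": 0},{"delta_pos": [0,0,15],"yaw": 0},{"delta_pos": [0,0,15],"yaw": 0},{"delta_pos": [0,0,15],"yaw": 0},{"delta_pos": [0,0,15],"yaw": 0},{"delta_pos": [0,0,0],"yaw": 0},{"delta_pos": [0,0,0],"yaw": 0}]'

```text
t: 17.22
eef_pos: [0.5331, -0.0205, 0.2183]
orientation: [0.489, 0.511, -0.489, 0.511]
contact_force: [0.6, -0.3, -2.5]
gripper_width: 0.0113
```

Run:
```python
from h import *
s=snap('scene','s12')
cv2.imwrite('pics/s12c.png',cv2.resize(s[120:280,230:370,::-1],None,fx=3.6,fy=3.6,interpolation=cv2.INTER_CUBIC))
```

```text
(no output)
```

View pics/s12c.png

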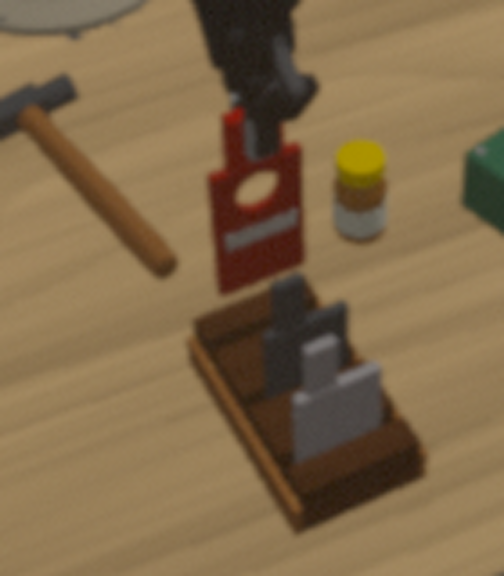

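Run:
```python
from h import *
im=cv2.imread('pics/s12.png'); hs=cv2.cvtColor(im,cv2.COLOR_BGR2HSV)
m=cv2.inRange(hs,(0,140,50),(8,255,255))|cv2.inRange(hs,(174,140,50),(180,255,255)); m[:,:270]=0;m[:,330:]=0;m[:120]=0;m[230:]=0
cs,h=cv2.findContours(m,cv2.RETR_CCOMP,cv2.CHAIN_APPROX_NONE)
o=np.array([.533,-.0205,0]); n=np.array([np.cos(.0436),np.sin(.0436),0])
for c,hh in zip(cs,h[0]):
    if len(c)<12: continue
    e,v=ray('scene',c[:,0]); P=e+v*(((o-e)@n)/(v@n))[:,None]
    print('hole' if hh[3]>=0 else 'outer',len(c),cv2.minEnclosingCircle(c)[0],(P.max(0)+P.min(0))/2,P.min(0),P.max(0))
print(robot.observe()['eef_pos'])
```

```text
outer 175 (294.0, 174.5) [ 0.53316913 -0.02437663  0.17562278] [ 0.53181953 -0.05531118  0.09496765] [0.53451873 0.00655792 0.25627792]
hole 34 (301.0, 171.5) [ 0.53311863 -0.02321905  0.18236427] [ 0.53231944 -0.0415373   0.16474479] [ 0.53391781 -0.0049008   0.19998376]
[ 0.53274392 -0.02036487  0.21748938]
```

>>> play_rows --increments '[{"delta_pos": [-10,-10,0],"yaw": 0},{"delta_pos": [-20,-20,0],"yaw": 0.5},{"delta_pos": [-25,-25,0],"yaw": 0.5},{"delta_pos": [-25,-25,0],"yaw": 0.5},{"delta_pos": [-25,-25,0],"yaw": 0},{"delta_pos": [-25,-25,0],"yaw": 0},{"delta_pos": [-15,-30,-5],"yaw": 0},{"delta_pos": [0,-30,-5],"yaw": 0},{"delta_pos": [0,-30,-5],"yaw": 0},{"delta_pos": [0,-30,-5],"yaw": 0},{"delta_pos": [0,-24,-10],"yaw": 0},{"delta_pos": [0,-15,-8],"yaw": 0},{"delta_pos": [0,-5,-3],"yaw": 0},{"delta_pos": [0,0,0],"yaw": 0},{"delta_pos": [0,0,0],"yaw": 0},{"delta_pos": [0,0,0],"yaw": 0}]'

```text
t: 18.6
eef_pos: [0.3884, -0.3132, 0.1777]
orientation: [0.482, 0.518, -0.482, 0.518]
contact_force: [-0.7, -0.1, -1.7]
gripper_width: 0.0113
```

```bash
cat > eye.py <<'E'
from h import *
import sys
k=sys.argv[1]; s=snap('scene','s'+k); t=snap('top','t'+k); obs=robot.observe(); o=obs['eef_pos']; n=R.from_quat(obs['orientation']).as_matrix()[:,1]
cv2.imwrite(f'pics/s{k}c.png',np.hstack([cv2.resize(s[120:280,110:260,::-1],None,fx=3,fy=3,interpolation=cv2.INTER_CUBIC),cv2.resize(t[170:270,380:490,::-1],None,fx=3,fy=4.8,interpolation=cv2.INTER_CUBIC)]))
hs=cv2.cvtColor(s,cv2.COLOR_RGB2HSV)
m=cv2.inRange(hs,(0,140,50),(8,255,255))|cv2.inRange(hs,(174,140,50),(180,255,255)); m[:,:130]=0;m[:,260:]=0;m[:120]=0;m[270:]=0
cs,h=cv2.findContours(m,cv2.RETR_CCOMP,cv2.CHAIN_APPROX_NONE)
print('tcp',o,'n',n,obs['contact_force'])
for c,hh in zip(cs,h[0]):
    if len(c)<12: continue
    e,v=ray('scene',c[:,0]); P=e+v*(((o-e)@n)/(v@n))[:,None]
    print('hole' if hh[3]>=0 else 'outer',len(c),(P.max(0)+P.min(0))/2,P.min(0),P.max(0))
E
python3 eye.py 13
```

```text
tcp [ 0.38842875 -0.31345778  0.1778732 ] n [9.97435965e-01 7.15629812e-02 4.85983119e-04] [-0.3435243  -0.09741642 -1.59665788]
outer 34 [ 0.39000977 -0.33475075  0.07544358] [ 0.38925701 -0.3452983   0.0554483 ] [ 0.39076252 -0.32420321  0.09543886]
outer 32 [ 0.38740171 -0.29850451  0.07474856] [ 0.38664783 -0.30897533  0.05568153] [ 0.3881556  -0.28803369  0.0938156 ]
outer 119 [ 0.38871673 -0.31735526  0.16012389] [ 0.38656278 -0.34737934  0.1080235 ] [ 0.39087068 -0.28733117  0.21222427]
hole 38 [ 0.38872353 -0.31730846  0.14235352] [ 0.38734781 -0.33649348  0.12488803] [ 0.39009925 -0.29812344  0.159819  ]
```

View pics/s13c.png

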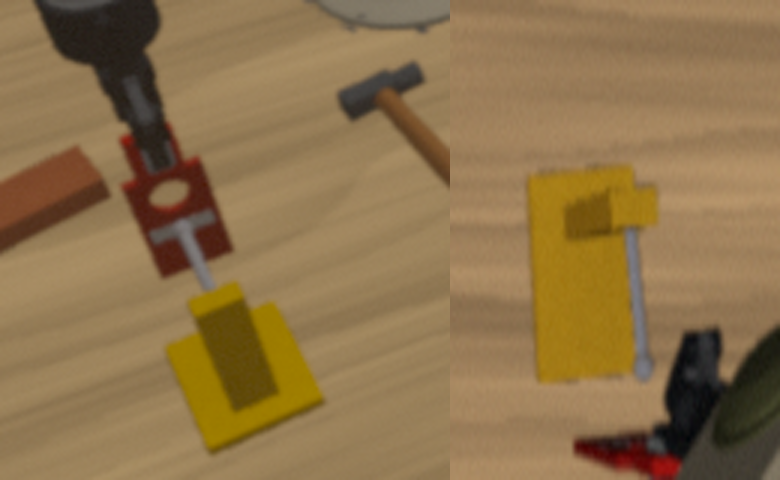

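>>> play_rows --increments '[{"delta_pos": [6,0.4,0],"yaw": 0},{"delta_pos": [8,0.6,0],"yaw": 0},{"delta_pos": [8,0.6,0],"yaw": 0},{"delta_pos": [8,0.6,0],"yaw": 0},{"delta_pos": [8,0.6,0],"yaw": 0},{"delta_pos": [8,0.6,0],"yaw": 0},{"delta_pos": [0,0,0],"yaw": 0}]'

```text
t: 19.28
eef_pos: [0.4356, -0.3108, 0.1771]
orientation: [0.482, 0.517, -0.482, 0.518]
contact_force: [-0.4, 0.6, -1.8]
gripper_width: 0.0112
```

>>> play_rows --increments '[{"delta_pos": [8,0.6,0],"yaw": 0},{"delta_pos": [8,0.6,-1],"yaw": 0},{"delta_pos": [8,0.6,-1],"yaw": 0},{"delta_pos": [8,0.6,-2],"yaw": 0},{"delta_pos": [0,0,0],"yaw": 0},{"delta_pos": [0,0,0],"yaw": 0}]'

```text
t: 19.78
eef_pos: [0.4664, -0.3084, 0.173]
orientation: [0.482, 0.518, -0.482, 0.517]
contact_force: [0.1, -0.5, -0.7]
gripper_width: 0.011
```

```bash
python3 eye.py 14
```

```text
tcp [ 0.46596669 -0.30859763  0.17324103] n [ 9.97527040e-01  7.02829374e-02 -3.37500751e-04] [ 0.08536511 -0.13401346 -1.88771108]
outer 24 [ 0.46806761 -0.33887901  0.07501725] [ 0.46786463 -0.34165774  0.05196387] [ 0.46827058 -0.33610028  0.09807063]
outer 16 [ 0.46423588 -0.284447    0.07289275] [ 0.46413131 -0.28593597  0.05792776] [ 0.46434046 -0.28295802  0.08785774]
outer 155 [ 0.4662038  -0.31212397  0.15338887] [ 0.46411489 -0.34169311  0.09909939] [ 0.46829271 -0.28255484  0.20767835]
```

View pics/s14c.png

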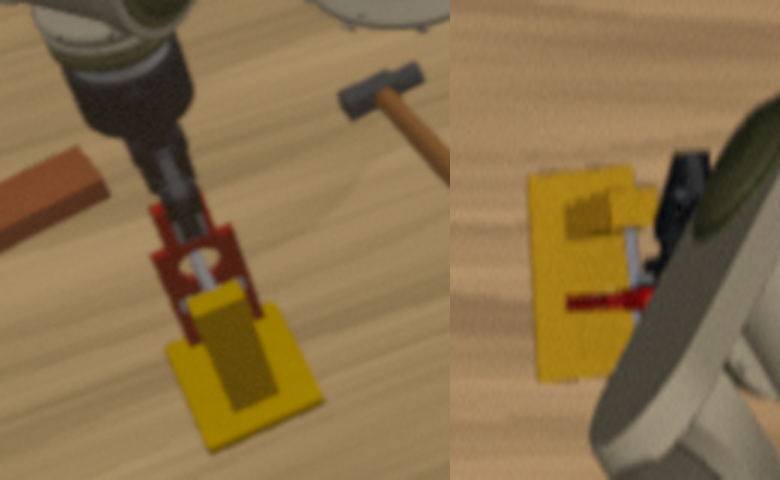

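>>> play_rows --increments '[{"delta_pos": [0,0,-3],"yaw": 0},{"delta_pos": [0,0,-3],"yaw": 0},{"delta_pos": [0,0,-3],"yaw": 0},{"delta_pos": [0,0,-2],"yaw": 0},{"delta_pos": [0,0,-1],"yaw": 0},{"delta_pos": [0,0,0],"yaw": 0},{"delta_pos": [0,0,0],"yaw": 0}]'

```text
t: 20.47
eef_pos: [0.4662, -0.3087, 0.1613]
orientation: [0.482, 0.517, -0.482, 0.517]
contact_force: [0.0, -0.5, -1.5]
gripper_width: 0.0113
```

>>> play_rows --increments '[{"delta_pos": [0,0,-1],"yaw": 0},{"delta_pos": [0,0,-1],"yaw": 0},{"delta_pos": [0,0,0],"yaw": 0},{"delta_pos": [0,0,0],"yaw": 0}]'

```text
t: 20.8
eef_pos: [0.4663, -0.3088, 0.1602]
orientation: [0.482, 0.517, -0.482, 0.518]
contact_force: [-1.6, 0.4, 4.9]
gripper_width: 0.011
```

>>> play_rows --increments '[{"delta_pos": [0,0,0],"yaw": 0},{"delta_pos": [0,0,0],"yaw": 0},{"delta_pos": [0,0,0],"yaw": 0},{"delta_pos": [0,0,0],"yaw": 0},{"delta_pos": [0,0,0],"yaw": 0},{"delta_pos": [0,0,0],"yaw": 0},{"delta_pos": [0,0,0],"yaw": 0},{"delta_pos": [0,0,0],"yaw": 0}]' --jaw 0.5

```text
t: 21.47
eef_pos: [0.4662, -0.3086, 0.1593]
orientation: [0.482, 0.517, -0.482, 0.517]
contact_force: [0.4, 1.0, 0.2]
gripper_width: 0.0429
```

```bash
python3 eye.py 15
```

```text
tcp [ 0.46617017 -0.30862401  0.15931098] n [9.97525574e-01 7.03045496e-02 1.64779653e-05] [0.8867252  0.78741738 0.43383683]
outer 20 [ 0.46832824 -0.33922356  0.06875511] [ 0.46808597 -0.34266019  0.05023366] [ 0.46857051 -0.33578694  0.08727656]
outer 47 [ 0.46515546 -0.29421934  0.12717997] [ 0.46439774 -0.30496586  0.09739097] [ 0.46591317 -0.28347281  0.15696897]
outer 73 [ 0.46773692 -0.33084081  0.14288787] [ 0.46691283 -0.34253173  0.09509324] [ 0.46856101 -0.31914989  0.19068249]
```

View pics/s15c.png

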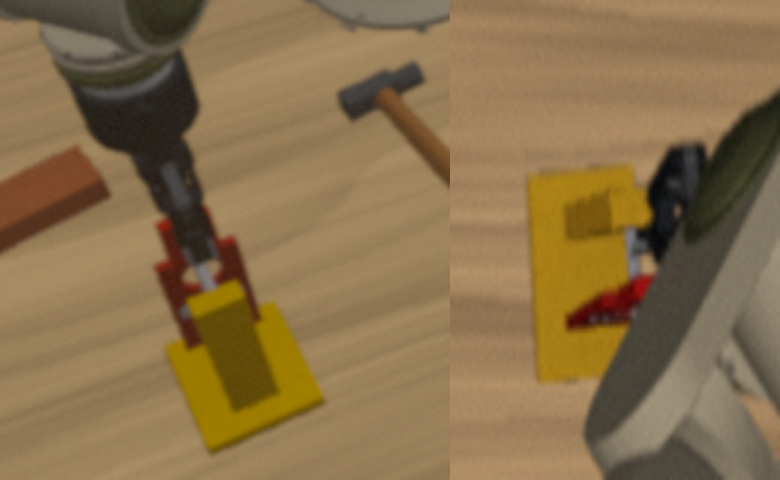

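>>> play_rows --increments '[{"delta_pos": [0,0,0],"yaw": 0},{"delta_pos": [0,0,0],"yaw": 0},{"delta_pos": [0,0,0],"yaw": 0},{"delta_pos": [0,0,5],"yaw": 0},{"delta_pos": [0,0,10],"yaw": 0},{"delta_pos": [0,0,10],"yaw": 0},{"delta_pos": [0,0,15],"yaw": 0},{"delta_pos": [0,0,20],"yaw": 0},{"delta_pos": [0,0,20],"yaw": 0},{"delta_pos": [0,0,20],"yaw": 0},{"delta_pos": [-20,30,10],"yaw": 0},{"delta_pos": [-20,30,0],"yaw": 0},{"delta_pos": [-20,30,0],"yaw": 0},{"delta_pos": [-20,30,0],"yaw": 0},{"delta_pos": [0,30,0],"yaw": 0},{"delta_pos": [0,30,0],"yaw": 0},{"delta_pos": [0,0,0],"yaw": 0}]' --jaw 0.8

```text
t: 22.98
eef_pos: [0.3854, -0.1249, 0.271]
orientation: [0.482, 0.517, -0.481, 0.519]
contact_force: [-0.0, 0.2, -0.1]
gripper_width: 0.0682
```

```bash
python3 eye.py 16; python3 -c "
from h import *
print(onz('top',[[0,0]],0))"
```

```text
tcp [ 0.38626944 -0.128095    0.27058925] n [0.99739005 0.07217952 0.00178843] [ 0.04131051  0.15162373 -0.01761497]
outer 19 [ 0.40245199 -0.34473869 -0.00394786] [ 0.40216906 -0.34865921 -0.02225189] [ 0.40273493 -0.34081818  0.01435616]
outer 127 [ 0.40017855 -0.31517605  0.07528025] [ 0.39782921 -0.34726709  0.02495841] [ 0.40252789 -0.28308501  0.1256021 ]
[[1.16067116 0.99493684 0.        ]]
```

View pics/s16c.png

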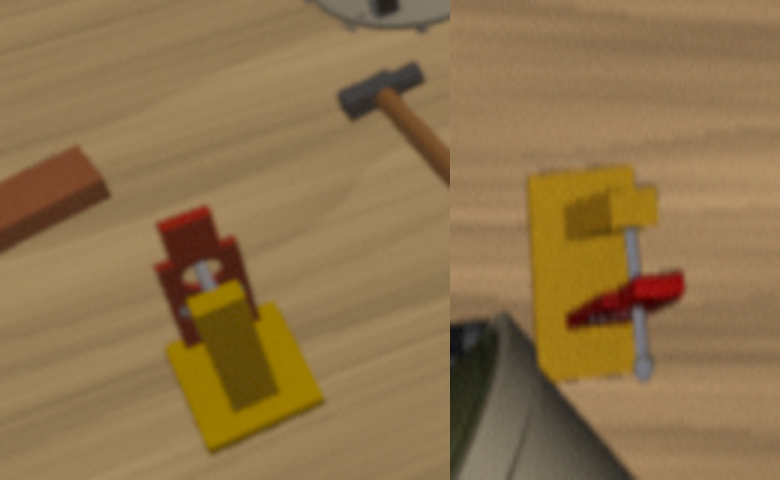

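View pics/t16.png

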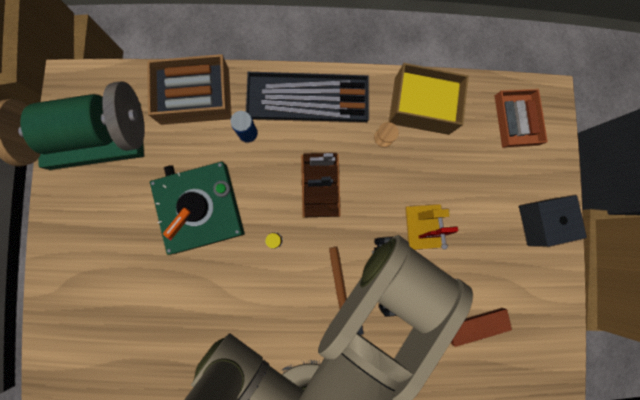

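Run:
```python
from h import *
s=cv2.imread('pics/s16.png');t=cv2.imread('pics/t16.png')
cv2.imwrite('pics/z16.png',np.hstack([cv2.resize(s[180:260,150:210],None,fx=6.5,fy=6.5,interpolation=cv2.INTER_CUBIC),cv2.resize(t[212:252,414:464],None,fx=8,fy=13,interpolation=cv2.INTER_CUBIC)]))
```

```text
(no output)
```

View pics/z16.png

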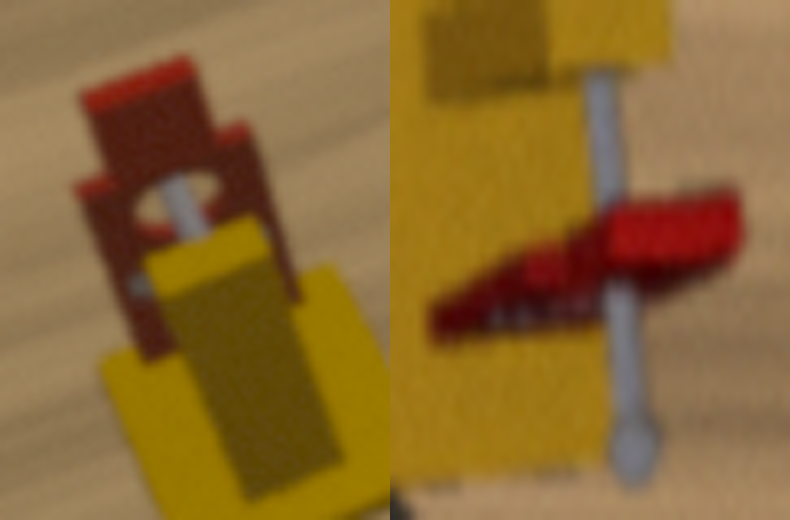

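Run:
```python
from h import *
np.set_printoptions(precision=4,suppress=True)
S=lambda x,y:[(x+.5)/6.5-.5+150,(y+.5)/6.5-.5+180]
T=lambda x,y:[(x-390+.5)/8-.5+414,(y+.5)/13-.5+212]
a=onz('scene',[S(82,94),S(190,57),S(92,112),S(197,78)],.193); print('tab top scene',a)
b=onz('top',[T(612,232),T(740,215)],.193); print('tab top top',b)
c=onz('top',[T(432,340)],.040); print('bottom corner top',c)
d=onz('scene',[S(80,188),S(115,180),S(245,125),S(145,362)],[.148,.148,.148,.040]); print('shoulders, bottom corner scene',d)
# eye from scene: hole centre on plane x~.466
e,v=ray('scene',[S(179,201)]); print('eye',e+v*((.466-e[0])/v[0,0]))
for q in (a[1]-a[0],a[3]-a[2],b[1]-b[0],d[2]-d[0]): print('yaw of plate normal',np.degrees(np.arctan2(q[0],-q[1])))
```

```text
tab top scene [[ 0.4711 -0.3292  0.193 ]
 [ 0.4704 -0.2923  0.193 ]
 [ 0.4808 -0.328   0.193 ]
 [ 0.4811 -0.2924  0.193 ]]
tab top top [[ 0.4709 -0.2881  0.193 ]
 [ 0.4743 -0.3259  0.193 ]]
bottom corner top [[ 0.4512 -0.2825  0.04  ]]
shoulders, bottom corner scene [[ 0.4687 -0.3421  0.148 ]
 [ 0.4704 -0.3302  0.148 ]
 [ 0.4652 -0.2828  0.148 ]
 [ 0.4611 -0.3463  0.04  ]]
eye [[ 0.466  -0.3131  0.1227]]
yaw of plate normal -178.87598440169612
yaw of plate normal 179.49846691326326
yaw of plate normal 5.084563083201964
yaw of plate normal -176.6797902195014
```

Run:
```python
from h import *
t=snap('top','t17'); p=cv2.imread('pics/t16.png')[:,:,::-1]
print('plate diff',np.abs(t[212:252,414:464].astype(int)-p[212:252,414:464]).mean(), robot.observe()['t'], robot.observe()['contact_force'])
p0=cv2.imread('pics/top0.png')[:,:,::-1]
for n,(a,b,c,d) in dict(can=(105,145,225,260),spool=(115,150,370,400),rack_blanks=(150,190,300,340),bg=(100,140,270,300)).items(): print(n,np.abs(t[a:b,c:d].astype(int)-p0[a:b,c:d]).mean())
print(job.sign_off())
```

```text
plate diff 1.8733333333333333 23.1333 [ 0.59881302  1.07905345 -0.83053311]
can 2.7407142857142857
spool 2.903174603174603
rack_blanks 2.4658333333333333
bg 2.8375
the job is handed in; nothing more can be done
None
```

I completed the lock-out in the required order and handed the job in at about 23 s of the 72 s allowed. The hand-in gives no verdict, so what follows rests on my own measurements.

- **Jar:** I lifted it off the console and stood it upright on the bench at about (0.44, 0.10). It looked upright in the scene view and was still in place in the last top view.
- **Knob:** I pushed the pointer anticlockwise until the force rose to about 14 N at the stop. In the top image the pointer then lay at about 143°, against 142.7° expected at the off mark, well inside the 0.06 rad (3.4°) limit. I kept the gripper well clear of the start button throughout.
- **Plate:** I drew it out of the rack and hung it on the peg, with the peg visible through the eye.
  - **Eye position:** it sits about 12 mm below the peg axis and within about 2 mm sideways.
  - **Alignment:** the plate is within about 5° of square to the peg and tilts by about 7–10° (0.12–0.17 rad).
  - **At rest:** the last two top pictures showed no movement beyond image noise.
- **Other objects:** the can, spool and blanks matched the starting image to noise level, and the gripper ended clear of everything.

The yaw estimates for the plate differed by a few degrees between the two cameras, far inside the limit. No check failed.

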